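Reverse the ratchet and snug up the bench clamp

TASK

The ratchet of the blue bench clamp is set to loosen: flip its red direction lever over to tighten, then swing the handle well back (counter-clockwise from above) to feel it free-wheel while the jaw stands still. Then work the handle back and forth until the jaw holds the black instrument case snugly against the end stop, stopping when the grip pushes back with about 8 N: do not crush the case (that begins at about 13 N on the grip), do not let the jaw open, and leave the loose things nearby alone.

Things in the scene. Friction and masses are not known exactly. Their poses are not given: they have to be found in the camera images.
- clamp: Fixed bench clamp with a ratchet drive: steel base plate 85 x 252 x 12 mm (x -43..43, y -40..212), blue gearbox 64 x 60 mm up to z = 53 mm. Origin on the vertical spindle axis at bench level, z up; the jaw closes along its +y; the handle, at joint value 0, points along its -x.
- spindle_axis (a point): Point on the vertical spindle axis, 77 mm above the bench, at the middle height of the steel ratchet head (66 mm round, with a 46 mm round lobe centred 36 mm out under the lever pivot; head from z = 62 to 92 mm).
- ratchet_handle (a joint): Swing of the handle about the spindle axis in rad; grows clockwise seen from above (the tightening way); hard stops at -0.52 and +0.52. Starts between 0.15 and 0.45. Free-wheeling takes some 1 to 4 N at the grip, with small clicks; driving the jaw takes 4 to 5 N. Stays where it is left.
- grip (a point): Middle of the black round handle grip, 130 mm from the spindle axis and 77 mm above the bench. The grip is 24 mm thick, horizontal, along the handle from 85 to 171 mm from the axis; beneath it there is free room down to the bench.
- dir_lever (a joint): Red direction lever on the head, rad, growing clockwise from above. -0.33: drives when the handle goes counter-clockwise (opens the jaw), free-wheels clockwise. +0.33: drives clockwise (closes the jaw), free-wheels counter-clockwise. Half way it drives neither way. Hard stops at -0.33 and +0.33; starts within 0.03 of -0.33. 2 to 3 N at the tab slides it; it stays where it is left.
- lever_tip (a point): Middle of the lever's upright red tab, 12 x 10 mm, z = 93 to 117 mm, over the head's flat top (z = 92). Lever pivot: vertical, on the handle, 36 mm from the spindle axis towards the grip; the tab lies 36 mm from it back towards the spindle axis and swings 12 mm to either side of the handle's line. To set tightening push it about 23 mm across, to the handle's counter-clockwise side.
- jaw (a joint): Travel of the sliding jaw in m; 0 at the start, grows as it closes (along the clamp's +y); 15 mm per rad of driven handle. The ratchet has 20 teeth, so up to 0.31 rad is lost before it bites. It can close by 45 mm; friction keeps it where it is left.
- jaw_face (a point): Middle of the moving jaw's rubber face (70 mm wide, z = 17 to 33 mm).
- end_stop: Fixed end stop on the base plate, 76 mm wide, 26 mm high above the plate; origin at the middle of its rubber face's foot, on the plate (12 mm above the bench); its place along the clamp varies by 12 mm. The clamp's y axis is its y axis.
- case: Loose black square thin-plastic case (logic analyser), 56 x 56 x 14 mm, with a cable stub, on the base plate between jaw and stop with 16 to 28 mm of play. Origin on its underside, 14 mm off the square's centre towards the stub; x axis roughly along the clamp's y. The jaw slides it to the stop; then the grip stiffens by 0.4 to 0.7 N per mm, and each N above 4.5 N adds about 9 N of squeeze.
- tape_roll: Loose roll of black tape with a yellow core, 73 mm round, 19 mm high; bystander. Origin at the middle of its underside.
- nippers: Loose orange-handled nippers, 120 x 50 x 11 mm; bystander. Origin at the middle of the underside.
- wick: Loose small blue spool, 42 mm round, 12 mm high, lying beyond the handle; bystander. Origin at the middle of its underside.
Not all that is in view belongs to the job. What is shaped like the case but purple is not meant.

How it is judged:
By the outcome, as a careful person would: the job done as asked, in the order asked, and still so for the second after the job is handed in, with the robot touching nothing.
It also fails if it takes over 64 s, if anything falls off the work surface, if the arm or the gripper's body presses on something with over 40 N, if the wrist force passes 120 N, or if a joint passes its speed limit or range.

ROBOT

A 7-joint arm with a two-finger parallel gripper is mounted at the origin on a cart in front of the work surface, level with it; the furniture and walls round the work are solid. World frame = base frame: x ahead of the robot, y to its left, z up, the work surface at z = 0. Lengths are in m, angles in rad, forces in N, time in s.
With the tool pointing down it reaches from about 0.4 to 0.85 m from the base axis. Payload 10.4 kg.
Tool frame: the origin (TCP) lies between the finger pads; the fingertips stand ahead of it and the grasp point (between the pads) lies 5 mm behind it (manip.tip_extent is the z of the fingertips in the tool frame, in m); z points along the fingers, y is the line along which they close (so a half turn about z gives the same grasp; the last joint's range is limited). The gripper opens to 85 mm and grips with 20 to 120 N. Pads are 22 mm wide; open, the fingers measure 114 mm over their backs; the gripper's body (76 mm by 85 mm) begins 54 mm behind the grasp point. The pads swing forward as they close: fully open they stand 13 mm farther back than shut.
Start: joints at [1.138, 0.332, -0.065, 1.46, 0.022, 1.35, -0.088], TCP at [0.249, -0.573, 0.245] pointing down, gripper open.
Joint ranges: [-2.6, 2.6], [-0.5, 2.12], [-1.47, 1.34], [0.16, 2.42], [-1.27, 4.41], [0.06, 2.06], [-2.6, 2.6]. Speed limits (rad/s): [2.22, 2.22, 2.79, 2.79, 3.14, 3.14, 3.14].

INTERFACE

Orientations are given as a unit quaternion [x, y, z, w].
In Python, from workcell import status, viewer, manip gives the robot as it stands.
- The arm moves only by the tool play_rows, never from a script. Its argument "plan" is one flat list of numbers, 7 for each row, row after row: the turn, a rotation vector about the tool's x, y, z in degrees, then the shift along the tool's x, y, z in m, then the opening, from 0 (shut) to 1 (fully open). In form: [ax, ay, az, dx, dy, dz, grip, ax, ay, az, dx, dy, dz, grip, ...]. A call has 1 to 20 rows; each row is the pose to reach, as a shift and turn from the pose commanded when the call began, along the tool's axes at that moment; what a row does not reach only later rows make up. A row lasts 1/8 s, in which the tool goes at most 62.5 mm and 10.7 degrees, less where a joint would pass 70% of its speed; a pose out of reach is approached as far as the arm can. A call with a gripper value outside its range is refused whole. The fingers move at their own pace and stop on an object; "squeeze" is the grip in N (left out, the last holds). Time passes only in rows, so rows that repeat a pose let the fingers close. It gives the time, the measured TCP pose, the force, the opening and the grip force at its end, in the units of the state.
- status.get_obs(): the state, without advancing time (a new reading comes with each control period).
- viewer.camera(name): name is "scene" or "top" or "wrist"; returns the picture (400x640x3 uint8, red, green, blue); there is no depth.
- viewer.camera_model(name): a dict with "fx", "fy", "cx", "cy" (pixels), "R" (3x3) and "t" (3): a world point X has camera coordinates R X + t. Camera axes: x right, y down, z forward; pixel columns grow to the right and rows downward; lengths in m; the calibration is good to about 2 mm. A picture is of the moment at which its call begins: read the wrist's pose just before it. camera_model takes no time and is no camera call; for the wrist camera it gives the pose at the moment of the call.
- manip.hand_in(): hands the job in; it is judged then, once.
The state is a dict: "clock": time; "joint_pos": joint angles; "joint_velocities": joint speeds; "tau": joint torques, N m; "position": TCP position; "ee_rot": TCP orientation; "ft_force": force on the tool from outside, world axes, zero at the start; "torque": the same for the moment, N m; "grip_width": opening from 0.0 (shut) to 1.0 (fully open); "grasp_force": force on a finger pad.
Only numpy, scipy, OpenCV 4.12 (cv2) and the standard library are available. Lean on these libraries where they do the work, as an engineer would, in place of code of your own. Each camera call takes 0.05 s, during which the arm holds its last target. There are 200 camera calls.

## Working session

There is one attempt and no reset: what is moved stays moved. The work goes in short steps, Python scripts to look and compute and a tool call to move; the robot and the scene stay as the last step left them, time stands still between calls to the robot, and variables do not carry over. Pictures are saved under pics/ and viewed, at most 10 in all, crops included, and the job is handed in when it is done.

Besides the shell and the picture viewer there is one more tool, called after "Call:" as name(argument=value, ...) on one line, values as JSON. play_rows: Moves the arm, as the interface text tells. Its arguments: {"type":"object","properties":{"plan":{"type":"array","items":{"type":"number"}},"squeeze":{"type":"number"}},"required":["plan"]}

```bash
mkdir -p pics; ls; python3 - <<'E'
from workcell import status, viewer, manip
import cv2,numpy as np
print(status.get_obs(), manip.tip_extent)
for n in("top","scene"):
    im=viewer.camera(n); cv2.imwrite(f"pics/{n}0.png",im[:,:,::-1])
    m=viewer.camera_model(n); print(n,m)
E
```

```text
pics
{'clock': 0.0, 'joint_pos': array([ 1.13841099,  0.33287318, -0.06469416,  1.46094542,  0.02156907,
        1.34991195, -0.08851046]), 'joint_velocities': array([ 0.00068857,  0.00108088, -0.00156756, -0.00028725, -0.00154821,
        0.00085735, -0.00189146]), 'tau': array([ 1.14929808e-03, -6.25461316e+01,  4.96314140e-02, -3.91601658e+01,
        1.61619106e-02,  1.00840861e-02, -4.08346381e-06]), 'position': array([ 0.24886462, -0.5729209 ,  0.24451313]), 'ee_rot': array([ 9.79082746e-01,  2.03461190e-01, -1.66213492e-04, -7.02579521e-04]), 'ft_force': array([-0.7434925 , -0.07437702,  0.21049365]), 'torque': array([ 0.00272639,  0.0144825 , -0.00951341]), 'grasp_force': 0.0, 'grip_width': 0.9977187787694992} 0.014
top {'fx': 518.4953403033941, 'fy': 518.4953403033941, 'cx': 319.66113846572495, 'cy': 198.86413663232574, 'R': array([[ 0.02905058, -0.99956011, -0.00597037],
       [-0.97907322, -0.02725055, -0.20167555],
       [ 0.20142414,  0.01170422, -0.97943419]]), 't': array([-0.00395661,  0.53822089,  1.24730047])}
scene {'fx': 451.9150237662516, 'fy': 451.9150237662516, 'cx': 311.5844816249527, 'cy': 196.89345658444108, 'R': array([[-0.7307906 , -0.68257701,  0.00580666],
       [-0.43437977,  0.4584664 , -0.77532107],
       [ 0.52655418, -0.56911965, -0.63154059]]), 't': array([0.37808556, 0.29355267, 1.00821123])}
```

View pics/top0.png

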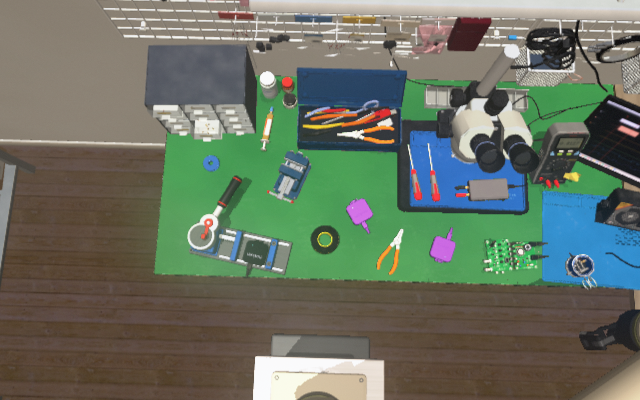

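View pics/scene0.png

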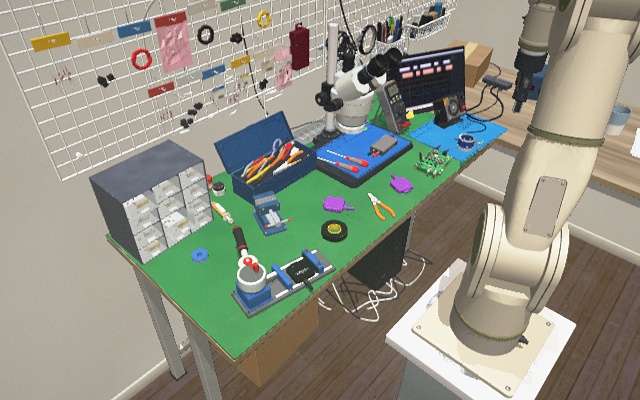

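The top view shows the clamp, with its head at about (202,235), the grip at (230,190) and the black case at (256,252). The purple look-alikes at (360,211) and (442,248) aren't meant, because the case must be black and sit between the jaw and the stop. I'll confirm that in one enlarged crop.

```bash
python3 - <<'E'
import cv2,numpy as np
a=cv2.imread("pics/top0.png")[150:290,175:305]; b=cv2.imread("pics/scene0.png")[215:325,220:350]
a=cv2.resize(a,None,fx=4,fy=4,interpolation=cv2.INTER_CUBIC)
cv2.imwrite("pics/topc.png",a)
E
```

```text
(no output)
```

View pics/topc.png

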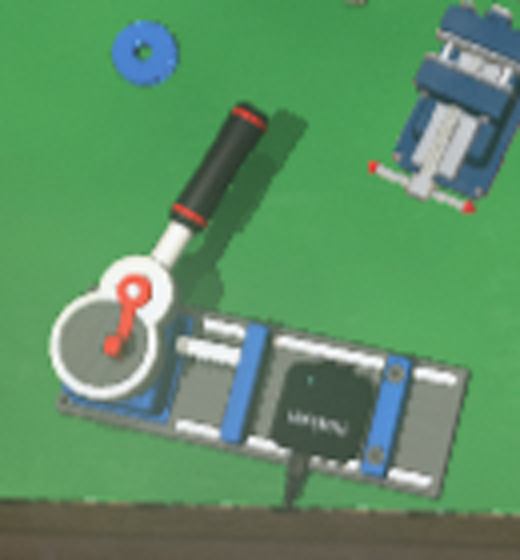

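The crop (4x, origin 175,150) shows:
- the black case between the blue jaw and the stop, clearly not purple
- the head centre at (105,345)
- the lever pivot at (133,291) and the tab at (112,345)
- the grip running from (187,215) to (250,108)

```bash
cat > h.py <<'E'
import numpy as np, cv2
from workcell import status, viewer, manip
from scipy.spatial.transform import Rotation as Rot
def px2w(m,u,v,z):
    d=m["R"].T@np.array([(u-m["cx"])/m["fx"],(v-m["cy"])/m["fy"],1]); c=-m["R"].T@m["t"]
    return c+d*(z-c[2])/d[2]
def w2px(m,X):
    p=m["R"]@np.array(X)+m["t"]; return np.array([m["fx"]*p[0]/p[2]+m["cx"],m["fy"]*p[1]/p[2]+m["cy"]])
E
python3 - <<'E'
from h import *
m=viewer.camera_model("top")
for n,u,v,z in [("head",105,345,.092),("pivot",133,291,.099),("tab",112,345,.117),("grip_in",187,215,.077),("grip_out",250,108,.077),("plateA",60,405,.012),("plateB",440,495,.012),("plateC",468,370,.012),("jaw top in",263,328,.04),("jaw b",232,440,.04),("wick",145,52,.012)]:
    print(n,px2w(m,175+u/4,150+v/4,z).round(4))
o=status.get_obs(); print(Rot.from_quat(o["ee_rot"]).as_matrix().round(3))
E
```

```text
head [0.4308 0.293  0.092 ]
pivot [0.463  0.2769 0.099 ]
tab [0.4277 0.2829 0.117 ]
grip_in [0.5145 0.2521 0.077 ]
grip_out [0.5835 0.2174 0.077 ]
plateA [0.4016 0.338  0.012 ]
plateB [0.3518 0.0936 0.012 ]
plateC [0.4313 0.0791 0.012 ]
jaw top in [0.4508 0.207  0.04  ]
jaw b [0.3803 0.2221 0.04  ]
wick [0.6355 0.3004 0.012 ]
[[ 0.917  0.398 -0.001]
 [ 0.398 -0.917  0.001]
 [-0.    -0.001 -1.   ]]
```

```bash
cat >> h.py <<'E'
H=np.array([.431,.293])   # spindle
def rel(targets):
    """targets: (x,y,z,yaw_deg of tool x) -> rows in tool frame from the present pose (tool made upright)"""
    o=status.get_obs(); R0=Rot.from_quat(o["ee_rot"])
    for x,y,z,a in targets:
        a=np.radians(a); M=np.array([[np.cos(a),np.sin(a),0],[np.sin(a),-np.cos(a),0],[0,0,-1]]) 
        rv=(R0.inv()*Rot.from_matrix(M)).as_rotvec(degrees=True)
        print(rv.round(1), R0.inv().apply(np.array([x,y,z])-o["position"]).round(4))
def pol(r,deg,off=0):  # point at radius r along handle dir, off to its ccw side
    t=np.radians(deg); return H+r*np.array([np.cos(t),np.sin(t)])+off*np.array([-np.sin(t),np.cos(t)])
E
python3 - <<'E'
from h import *
p=pol(-.005,-26.3,-.045); print(p)
rel([(.40,-.2,.25,0),(.43,0,.25,-15),(*p,.2,-26.3)])
E
```

```text
[0.40657936 0.25487347]
[-0.1  0.  23.5] [ 0.2872 -0.2819 -0.0051]
[-0.1  0.  38.5] [ 0.3944 -0.4533 -0.0048]
[-0.1  0.  49.8] [ 0.4745 -0.6964  0.0455]
```

Call:
play_rows(plan=[0,0,8,0.1,-0.1,-0.005,0,0,0,16,0.2,-0.2,-0.005,0,0,0,23.5,0.287,-0.282,-0.005,0,0,0,23.5,0.287,-0.282,-0.005,0,0,0,23.5,0.287,-0.282,-0.005,0,0,0,23.5,0.287,-0.282,-0.005,0,0,0,23.5,0.287,-0.282,-0.005,0,0,0,38.5,0.394,-0.453,-0.005,0,0,0,38.5,0.394,-0.453,-0.005,0,0,0,38.5,0.394,-0.453,-0.005,0,0,0,38.5,0.394,-0.453,-0.005,0,0,0,50,0.4745,-0.696,0.045,0,0,0,50,0.4745,-0.696,0.045,0,0,0,50,0.4745,-0.696,0.045,0,0,0,50,0.4745,-0.696,0.045,0,0,0,50,0.4745,-0.696,0.045,0,0,0,50,0.4745,-0.696,0.045,0,0,0,50,0.4745,-0.696,0.045,0])

```text
clock: 2.35
position: [0.4191, 0.1942, 0.2061]
ee_rot: [0.974, -0.228, -0.007, -0.001]
ft_force: [-0.1, -0.7, -0.7]
grip_width: 0.002
grasp_force: 0.0
```

```bash
python3 - <<'E'
from h import *
o=status.get_obs(); print(o["clock"],o["position"],o["grip_width"],o["ft_force"],o["joint_pos"].round(2)); m=viewer.camera_model("wrist"); im=viewer.camera("wrist")
cv2.imwrite("pics/w1.png",im[:,:,::-1])
for X in [(.431,.293,.092),(*pol(.036,-26.3),.099),(*pol(.002,-26.3,-.012),.117),(*pol(.085,-26.3),.077),(*pol(.171,-26.3),.077)]: print(w2px(m,X).round(1))
E
```

```text
2.35 [0.41911036 0.19417998 0.2061333 ] 0.0021972457145242393 [-0.11834174 -0.71825308 -0.66313669] [-0.41  0.01 -0.11  1.91 -0.01  1.22 -2.55]
[199.5 237.1]
[190.7 194.5]
[204.  249.1]
[194.1 121.7]
[179.4 -11.6]
```

View pics/w1.png

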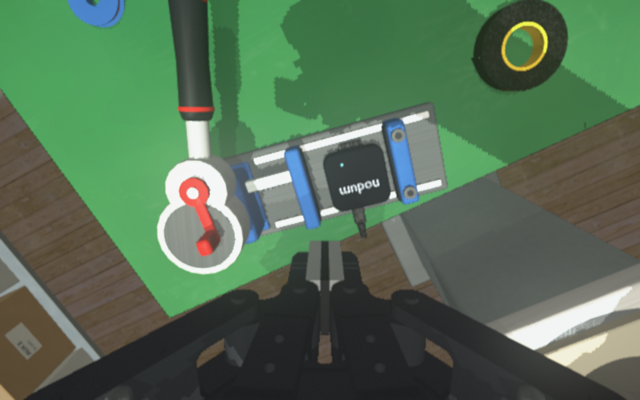

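```bash
sed -i 's/^H=.*/H=np.array([.431,.292])/' h.py; python3 - <<'E'
from h import *
p=pol(-.005,-26.3,-.045); print(p)
rel([(*p,.2,-26.3),(*p,.2,153.7),(*p,.112,153.7)])
E
```

```text
[0.40657936 0.25387347]
[0.1 0.9 0.1] [-0.0362 -0.0467  0.0063]
[-1.400e+00  1.000e-01 -1.799e+02] [-0.0362 -0.0467  0.0063]
[-1.400e+00  1.000e-01 -1.799e+02] [-0.0349 -0.0468  0.0942]
```

Call:
play_rows(plan=[0,0,-20,0,0,0,0,0,0,-40,0,0,0,0,0,0,-60,0,0,0,0,0,0,-80,0,0,0,0,0,0,-100,0,0,0,0,0,0,-100,0,0,0,0,0,0,-120,0,0,0,0,0,0,-140,0,0,0,0,0,0,-140,0,0,0,0,0,0,-160,0,0,0,0,0,0,-160,0,0,0,0,0,0,-170,0,0,0,0,0,0,-170,0,0,0,0,0,0,-170,0,0,0,0,0,0,-170,0,0,0,0,0,0,-170,0,0,0,0])

```text
clock: 4.4
position: [0.4191, 0.1939, 0.2064]
ee_rot: [0.31, 0.951, 0.001, -0.007]
ft_force: [-0.1, 0.1, -0.8]
grip_width: -0.001
grasp_force: 0.0
```

```bash
python3 - <<'E'
from h import *
o=status.get_obs(); print(o["clock"],o["position"],o["joint_pos"].round(2),o["ft_force"])
p=pol(-.005,-26.3,-.045)
rel([(*p,.2,153.7),(*p,.112,153.7),(*pol(-.005,-26.3,-.012),.112,153.7)])
E
```

```text
4.4 [0.41908909 0.19392646 0.20637833] [-0.38  0.01 -0.14  1.91 -0.01  1.22  0.42] [-0.06890447  0.09380826 -0.81700568]
[-0.1 -0.8 -9.8] [0.0453 0.0411 0.0069]
[-0.1 -0.8 -9.8] [0.044  0.0414 0.0949]
[-0.1 -0.8 -9.8] [0.0497 0.0739 0.0949]
```

Call:
play_rows(plan=[0,-0.8,-9.8,0.045,0.041,0.007,0,0,-0.8,-9.8,0.045,0.041,0.007,0,0,-0.8,-9.8,0.0445,0.041,0.05,0,0,-0.8,-9.8,0.044,0.0415,0.095,0,0,-0.8,-9.8,0.044,0.0415,0.095,0,0,-0.8,-9.8,0.044,0.0415,0.095,0])

```text
clock: 5.15
position: [0.408, 0.2545, 0.1136]
ee_rot: [0.23, 0.973, -0.0, -0.0]
ft_force: [0.2, -0.1, 0.1]
grip_width: -0.001
grasp_force: 0.0
```

```bash
python3 - <<'E'
from h import *
o=status.get_obs(); print(o["clock"],o["position"],o["joint_pos"].round(2),o["ft_force"])
rel([(*pol(-.005,-26.3,-.045),.112,153.7),(*pol(-.005,-26.3,-.03),.112,153.7),(*pol(-.005,-26.3,-.008),.112,153.7)])
m=viewer.camera_model("wrist"); im=viewer.camera("wrist")
cv2.imwrite("pics/w2.png",im[:,:,::-1])
E
```

```text
5.15 [0.40795214 0.25446069 0.11359437] [-0.46  0.15 -0.21  1.98  0.04  1.02  0.42] [ 0.18632738 -0.07384196  0.07335622]
[-0.  -0.  -0.3] [ 0.001  -0.0011  0.0016]
[-0.  -0.  -0.3] [0.001  0.0139 0.0016]
[-0.  -0.  -0.3] [0.0012 0.0359 0.0016]
```

View pics/w2.png

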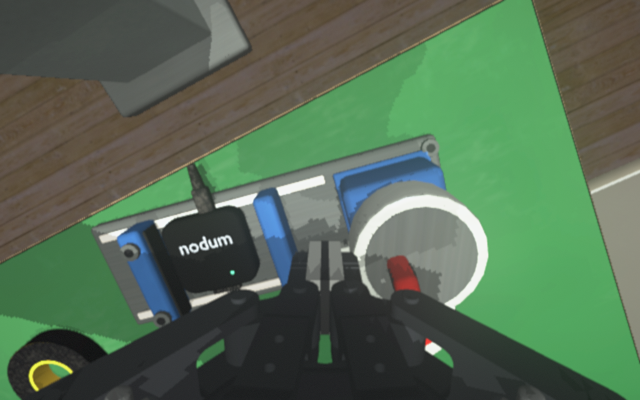

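The fingertips are at about (325,260). The red tab is at (404,273), to their right (tool +y), with a clear path over the head.

Call:
play_rows(plan=[0,0,0,0.001,0.008,0.0015,0,0,0,0,0.001,0.014,0.0015,0,0,0,0,0.001,0.02,0.0015,0,0,0,0,0.001,0.026,0.0015,0,0,0,0,0.001,0.032,0.0015,0,0,0,0,0.001,0.034,0.0015,0])

```text
clock: 5.95
position: [0.4214, 0.2856, 0.1103]
ee_rot: [0.23, 0.973, -0.001, -0.001]
ft_force: [-3.3, -2.3, 0.8]
grip_width: 0.001
grasp_force: 1.3
```

Call:
play_rows(plan=[0,0,0,0,0.002,0,0,0,0,0,0,0.004,0,0,0,0,0,0,0.006,0,0])

```text
clock: 6.32
position: [0.4243, 0.2903, 0.1104]
ee_rot: [0.23, 0.973, -0.001, -0.0]
ft_force: [-2.1, -2.0, -0.8]
grip_width: -0.0
grasp_force: 1.4
```

Call:
play_rows(plan=[0,0,0,0,0.002,0,0,0,0,0,0,0.003,0,0])

```text
clock: 6.58
position: [0.4249, 0.2911, 0.11]
ee_rot: [0.231, 0.973, -0.003, -0.001]
ft_force: [-8.6, -11.1, 6.4]
grip_width: 0.0
grasp_force: 7.3
```

```bash
python3 - <<'E'
from h import *
o=status.get_obs(); print(o["clock"],o["position"],o["ft_force"])
t=viewer.camera("top"); w=viewer.camera("wrist")
a=cv2.resize(t[215:265,180:250],None,fx=6,fy=6,interpolation=cv2.INTER_CUBIC)
im=np.vstack([np.pad(a,((0,0),(0,640-a.shape[1]),(0,0))),w[150:]])
cv2.imwrite("pics/c3.png",im[:,:,::-1])
E
```

```text
6.575 [0.42486915 0.29114633 0.11003235] [ -8.6474494  -11.09684325   6.40812143]
```

View pics/c3.png

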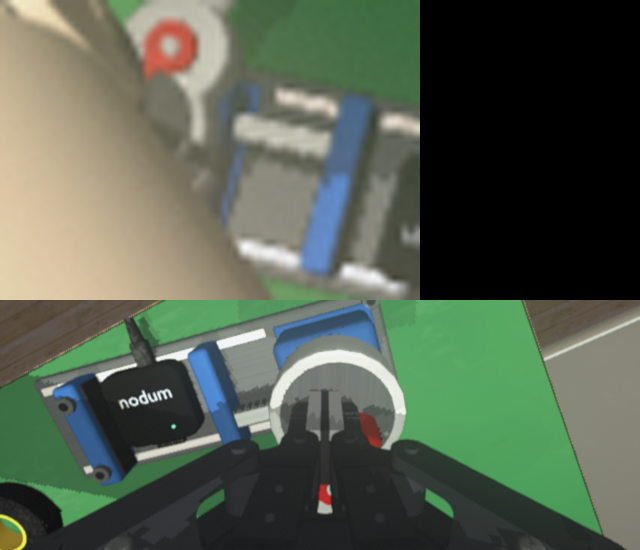

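The wrist crop shows the tab at (370,430), now across on the ccw side. The force rose at the hard stop and the handle pivot didn't move, so the lever is set to tighten. Next I back off and go over the grip.

```bash
python3 - <<'E'
from h import *
p=status.get_obs()["position"][:2]; g=pol(.13,-27)
c=pol(0,-26.3,-.02)-H
rel([(*(p+c),.112,153.7),(*(p+c),.165,153.7),(*g,.165,153),(*g,.074,153)])
print(g)
E
```

```text
[-0.4 -0.1 -0.4] [-0.0001 -0.02   -0.0018]
[-0.4 -0.1 -0.4] [-0.0001 -0.0203 -0.0548]
[-0.4 -0.1  0.3] [-0.135   0.0025 -0.0551]
[-0.4 -0.1  0.3] [-0.1351  0.0031  0.0359]
[0.54683085 0.23298124]
```

Call:
play_rows(plan=[0,0,0,0,-0.02,0,0,0,0,0,0,-0.02,-0.055,0,0,0,0,-0.06,-0.01,-0.055,0.5,0,0,0.3,-0.12,0,-0.055,0.5,0,0,0.3,-0.135,0.003,-0.055,0.5,0,0,0.3,-0.135,0.003,-0.01,0.5,0,0,0.3,-0.135,0.003,-0.005,0.5,0,0,0.3,-0.135,0.003,-0.005,0.5])

```text
clock: 7.68
position: [0.5476, 0.2361, 0.1162]
ee_rot: [0.232, 0.973, -0.0, -0.0]
ft_force: [0.2, 0.8, 1.1]
grip_width: 0.499
grasp_force: 0.0
```

```bash
python3 - <<'E'
from h import *
o=status.get_obs(); print(o["clock"],o["position"],o["ft_force"],o["grip_width"],o["joint_pos"].round(2))
w=viewer.camera("wrist"); cv2.imwrite("pics/w4.png",w[:,:,::-1])
m=viewer.camera_model("wrist"); 
for r in(.1,.13,.171): print(w2px(m,[*pol(r,-27),.077]).round(1))
rel([(*pol(.13,-27),.07,153)])
E
```

```text
7.675 [0.54756655 0.2361101  0.11624976] [0.15536841 0.84063077 1.13995977] 0.4993190473599247 [-0.38  0.38 -0.13  1.68  0.05  1.09  0.58]
[320.3 181. ]
[320.3 236.2]
[320.2 303.9]
[-0.   0.   0.2] [-0.0004 -0.0034  0.047 ]
```

View pics/w4.png

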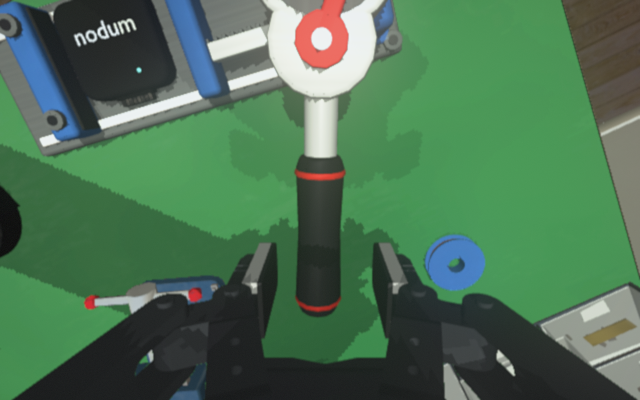

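The grip is centred at x≈320 between the finger pads (270 and 378), so I descend and cage it.

Call:
play_rows(plan=[0,0,0,0,-0.002,0.025,0.5,0,0,0,0,-0.002,0.046,0.5,0,0,0,0,-0.002,0.046,0.36,0,0,0,0,-0.002,0.046,0.36])

```text
clock: 8.22
position: [0.5475, 0.2343, 0.0712]
ee_rot: [0.232, 0.973, 0.0, 0.0]
ft_force: [0.4, -0.1, -0.0]
grip_width: 0.36
grasp_force: 0.0
```

```bash
cat >> h.py <<'E'
def arc(a1,n,grip=.36,r=.13,z=.07):
    """n rows along the grip circle from the present angle to a1 (world deg), flat list in the tool frame"""
    o=status.get_obs(); R0=Rot.from_quat(o["ee_rot"]); d=o["position"][:2]-H; a0=np.degrees(np.arctan2(d[1],d[0]))
    print("clock",o["clock"],"a0",a0.round(2),"r",np.hypot(*d).round(4),"z",o["position"][2].round(4),"F",o["ft_force"].round(1),"w",o["grip_width"])
    L=[]
    for a in np.linspace(a0,a1,n+1)[1:]:
        t=np.radians(a+180); M=np.array([[np.cos(t),np.sin(t),0],[np.sin(t),-np.cos(t),0],[0,0,-1]])
        rv=(R0.inv()*Rot.from_matrix(M)).as_rotvec(degrees=True); s=R0.inv().apply(np.array([*pol(r,a),z])-o["position"])
        L+=[0,0,float(round(rv[2],1)),*[float(round(v,4)) for v in s],grip]
    print(L)
def ftan():
    o=status.get_obs(); d=o["position"][:2]-H; a=np.arctan2(d[1],d[0]); f=o["ft_force"]
    print("angle",np.degrees(a).round(2),"Fccw",(-np.sin(a)*f[0]+np.cos(a)*f[1]).round(2),"Frad",(np.cos(a)*f[0]+np.sin(a)*f[1]).round(2),"Fz",f[2].round(2))
E
python3 - <<'E'
from h import *
ftan(); arc(12,12)
E
```

```text
angle -26.37 Fccw 0.12 Frad 0.4 Fz -0.04
clock 8.225 a0 -26.37 r 0.13 z 0.0712 F [ 0.4 -0.1 -0. ] w 0.3604033171109627
[0, 0, -3.7, 0.0003, 0.0072, 0.0012, 0.36, 0, 0, -6.9, 0.0009, 0.0145, 0.0012, 0.36, 0, 0, -10.1, 0.002, 0.0216, 0.0012, 0.36, 0, 0, -13.3, 0.0035, 0.0287, 0.0012, 0.36, 0, 0, -16.5, 0.0053, 0.0358, 0.0012, 0.36, 0, 0, -19.7, 0.0076, 0.0427, 0.0012, 0.36, 0, 0, -22.9, 0.0102, 0.0494, 0.0012, 0.36, 0, 0, -26.1, 0.0132, 0.056, 0.0012, 0.36, 0, 0, -29.3, 0.0166, 0.0624, 0.0012, 0.36, 0, 0, -32.5, 0.0203, 0.0687, 0.0012, 0.36, 0, 0, -35.7, 0.0244, 0.0747, 0.0012, 0.36, 0, 0, -38.9, 0.0288, 0.0804, 0.0012, 0.36]
```

Call:
play_rows(plan=[0,0,-3.5,0,0.007,0.001,0.36,0,0,-7,0.001,0.0145,0.001,0.36,0,0,-10,0.002,0.0215,0.001,0.36])

```text
clock: 8.6
position: [0.5558, 0.2538, 0.0702]
ee_rot: [0.146, 0.989, -0.0, 0.001]
ft_force: [0.6, -1.1, -0.3]
grip_width: 0.361
grasp_force: 0.7
```

```bash
python3 - <<'E'
from h import *
ftan(); arc(14,10)
E
```

```text
angle -17.03 Fccw -0.89 Frad 0.95 Fz -0.29
clock 8.6 a0 -17.03 r 0.1305 z 0.0702 F [ 0.6 -1.1 -0.3] w 0.3614061630299465
[0, 0, -2.9, 0.0006, 0.007, 0.0002, 0.36, 0, 0, -6.0, 0.0012, 0.0141, 0.0002, 0.36, 0, 0, -9.1, 0.0021, 0.021, 0.0002, 0.36, 0, 0, -12.2, 0.0034, 0.028, 0.0002, 0.36, 0, 0, -15.3, 0.0051, 0.0348, 0.0001, 0.36, 0, 0, -18.4, 0.0071, 0.0415, 0.0001, 0.36, 0, 0, -21.5, 0.0095, 0.0481, 0.0001, 0.36, 0, 0, -24.6, 0.0123, 0.0546, 0.0001, 0.36, 0, 0, -27.7, 0.0154, 0.0609, 0.0001, 0.36, 0, 0, -30.8, 0.0188, 0.0671, 0.0001, 0.36]
```

About 1 N of resistance means the handle is free-wheeling. I continue the swing back.

Call:
play_rows(plan=[0,0,-3,0.0005,0.007,0,0.36,0,0,-6,0.001,0.014,0,0.36,0,0,-9,0.002,0.021,0,0.36,0,0,-12,0.0035,0.028,0,0.36,0,0,-15.5,0.005,0.035,0,0.36,0,0,-18.5,0.007,0.0415,0,0.36,0,0,-21.5,0.0095,0.048,0,0.36,0,0,-24.5,0.0125,0.0545,0,0.36,0,0,-27.5,0.0155,0.061,0,0.36,0,0,-31,0.019,0.067,0,0.36])

```text
clock: 9.85
position: [0.5565, 0.3237, 0.0694]
ee_rot: [-0.124, 0.992, -0.0, 0.0]
ft_force: [1.3, -1.7, 1.1]
grip_width: 0.361
grasp_force: 0.8
```

```bash
python3 - <<'E'
from h import *
ftan(); m=viewer.camera_model("wrist")
w=viewer.camera("wrist"); cv2.imwrite("pics/w5.png",w[:,:,::-1])
arc(-38,17)
E
```

```text
angle 14.17 Fccw -1.92 Frad 0.81 Fz 1.09
clock 9.9 a0 14.74 r 0.1293 z 0.0694 F [ 0.4 -0.2  0.5] w 0.3639830917441677
[0, 0, 2.8, -0.0006, -0.007, -0.0006, 0.36, 0, 0, 6.0, -0.0, -0.014, -0.0006, 0.36, 0, 0, 9.1, 0.0009, -0.021, -0.0006, 0.36, 0, 0, 12.2, 0.0022, -0.0279, -0.0006, 0.36, 0, 0, 15.3, 0.0038, -0.0348, -0.0006, 0.36, 0, 0, 18.4, 0.0059, -0.0415, -0.0006, 0.36, 0, 0, 21.5, 0.0083, -0.0481, -0.0006, 0.36, 0, 0, 24.6, 0.011, -0.0546, -0.0006, 0.36, 0, 0, 27.7, 0.0141, -0.0609, -0.0006, 0.36, 0, 0, 30.8, 0.0176, -0.0671, -0.0006, 0.36, 0, 0, 33.9, 0.0213, -0.073, -0.0006, 0.36, 0, 0, 37.0, 0.0254, -0.0788, -0.0006, 0.36, 0, 0, 40.1, 0.0298, -0.0843, -0.0006, 0.36, 0, 0, 43.2, 0.0345, -0.0895, -0.0006, 0.36, 0, 0, 46.3, 0.0394, -0.0945, -0.0006, 0.36, 0, 0, 49.4, 0.0446, -0.0992, -0.0006, 0.36, 0, 0, 52.5, 0.0501, -0.1037, -0.0006, 0.36]
```

Call:
play_rows(plan=[0,0,3,-0.0005,-0.007,0,0.36,0,0,6,0,-0.014,0,0.36,0,0,9,0.001,-0.021,0,0.36,0,0,12,0.002,-0.028,0,0.36,0,0,15.5,0.004,-0.035,0,0.36,0,0,18.5,0.006,-0.0415,0,0.36,0,0,21.5,0.0085,-0.048,0,0.36,0,0,24.5,0.011,-0.0545,0,0.36,0,0,27.5,0.014,-0.061,0,0.36,0,0,31,0.0175,-0.067,0,0.36])

```text
clock: 11.15
position: [0.5547, 0.2548, 0.0686]
ee_rot: [0.149, 0.989, 0.0, -0.001]
ft_force: [-2.2, 4.5, -1.1]
grip_width: 0.36
grasp_force: 2.0
```

```bash
python3 - <<'E'
from h import *
ftan(); arc(-38,8)
E
```

```text
angle -16.73 Fccw 3.65 Frad -3.42 Fz -1.06
clock 11.15 a0 -16.73 r 0.1291 z 0.0686 F [-2.2  4.5 -1.1] w 0.3601772583724606
[0, 0, 2.2, -0.0008, -0.006, -0.0014, 0.36, 0, 0, 4.9, -0.0004, -0.012, -0.0014, 0.36, 0, 0, 7.6, 0.0003, -0.018, -0.0014, 0.36, 0, 0, 10.2, 0.0012, -0.024, -0.0014, 0.36, 0, 0, 12.9, 0.0024, -0.0299, -0.0014, 0.36, 0, 0, 15.5, 0.0039, -0.0358, -0.0014, 0.36, 0, 0, 18.2, 0.0056, -0.0415, -0.0014, 0.36, 0, 0, 20.9, 0.0076, -0.0472, -0.0014, 0.36]
```

Call:
play_rows(plan=[0,0,2.2,0,-0.006,0,0.36,0,0,5,0,-0.012,0,0.36,0,0,7.6,0.0005,-0.018,0,0.36,0,0,10.2,0.0015,-0.024,0,0.36,0,0,13,0.0025,-0.03,0,0.36,0,0,15.5,0.004,-0.036,0,0.36,0,0,18.2,0.0055,-0.0415,0,0.36,0,0,21,0.0075,-0.047,0,0.36])

```text
clock: 12.15
position: [0.5345, 0.2117, 0.0689]
ee_rot: [0.326, 0.945, -0.0, -0.0]
ft_force: [0.1, 4.4, -0.6]
grip_width: 0.357
grasp_force: 1.9
```

```bash
python3 - <<'E'
from h import *
ftan(); 
w=viewer.camera("wrist"); cv2.imwrite("pics/w6.png",np.vstack([w[:,:,::-1]]))
arc(15,16)
E
```

```text
angle -37.81 Fccw 3.5 Frad -2.61 Fz -0.62
clock 12.2 a0 -38.15 r 0.1313 z 0.0688 F [ 0.  3. -0.] w 0.3611726513769206
[0, 0, -3.4, 0.0015, 0.0075, -0.0012, 0.36, 0, 0, -6.7, 0.0022, 0.015, -0.0012, 0.36, 0, 0, -10.0, 0.0033, 0.0225, -0.0012, 0.36, 0, 0, -13.4, 0.0048, 0.0299, -0.0012, 0.36, 0, 0, -16.7, 0.0068, 0.0371, -0.0012, 0.36, 0, 0, -20.0, 0.0091, 0.0443, -0.0013, 0.36, 0, 0, -23.3, 0.0119, 0.0513, -0.0013, 0.36, 0, 0, -26.7, 0.0151, 0.0581, -0.0013, 0.36, 0, 0, -30.0, 0.0187, 0.0648, -0.0013, 0.36, 0, 0, -33.3, 0.0226, 0.0712, -0.0013, 0.36, 0, 0, -36.6, 0.0269, 0.0774, -0.0013, 0.36, 0, 0, -39.9, 0.0316, 0.0833, -0.0013, 0.36, 0, 0, -43.3, 0.0366, 0.0889, -0.0013, 0.36, 0, 0, -46.6, 0.0419, 0.0942, -0.0013, 0.36, 0, 0, -49.9, 0.0476, 0.0993, -0.0013, 0.36, 0, 0, -53.2, 0.0535, 0.1039, -0.0013, 0.36]
```

View pics/w6.png

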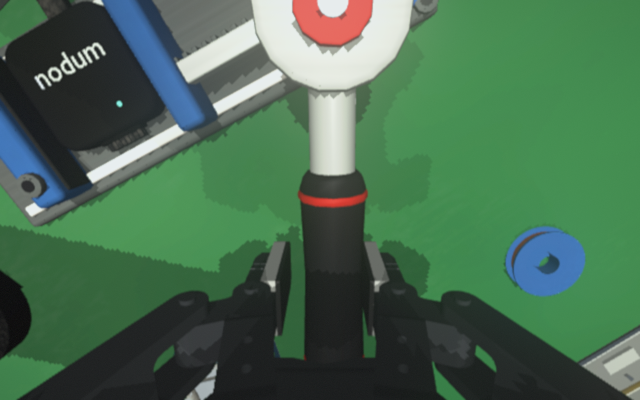

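The jaw has advanced and now touches the near side of the case around (165,90), with the case still short of the stop. I swing back for another stroke.

Call:
play_rows(plan=[0,0,-3.5,0.001,0.0075,0,0.36,0,0,-7,0.002,0.015,0,0.36,0,0,-10,0.0035,0.0225,0,0.36,0,0,-13.5,0.005,0.03,0,0.36,0,0,-17,0.007,0.037,0,0.36,0,0,-20,0.009,0.0445,0,0.36,0,0,-23.5,0.012,0.0515,0,0.36,0,0,-27,0.015,0.058,0,0.36,0,0,-30,0.0185,0.065,0,0.36,0,0,-33.5,0.0225,0.071,0,0.36,0,0,-37,0.027,0.0775,0,0.36,0,0,-40,0.0315,0.0835,0,0.36,0,0,-43.5,0.0365,0.089,0,0.36,0,0,-47,0.042,0.094,0,0.36,0,0,-50,0.0475,0.0995,0,0.36,0,0,-53,0.0535,0.104,0,0.36])

```text
clock: 14.2
position: [0.5566, 0.3259, 0.0683]
ee_rot: [-0.132, 0.991, -0.001, -0.0]
ft_force: [1.7, -1.2, 0.6]
grip_width: 0.358
grasp_force: 0.8
```

```bash
python3 - <<'E'
from h import *
ftan(); arc(-13,14)
E
```

```text
angle 15.1 Fccw -1.6 Frad 1.37 Fz 0.57
clock 14.2 a0 15.1 r 0.1301 z 0.0683 F [ 1.7 -1.2  0.6] w 0.35817387086427815
[0, 0, 2.1, 0.0001, -0.0046, -0.0016, 0.36, 0, 0, 4.1, 0.0004, -0.0091, -0.0016, 0.36, 0, 0, 6.1, 0.0008, -0.0136, -0.0016, 0.36, 0, 0, 8.1, 0.0014, -0.0182, -0.0016, 0.36, 0, 0, 10.1, 0.0021, -0.0227, -0.0016, 0.36, 0, 0, 12.1, 0.003, -0.0271, -0.0016, 0.36, 0, 0, 14.2, 0.004, -0.0316, -0.0016, 0.36, 0, 0, 16.2, 0.0052, -0.0359, -0.0016, 0.36, 0, 0, 18.2, 0.0065, -0.0403, -0.0016, 0.36, 0, 0, 20.2, 0.008, -0.0446, -0.0016, 0.36, 0, 0, 22.2, 0.0097, -0.0488, -0.0016, 0.36, 0, 0, 24.2, 0.0115, -0.053, -0.0016, 0.36, 0, 0, 26.2, 0.0134, -0.0572, -0.0016, 0.36, 0, 0, 28.2, 0.0155, -0.0612, -0.0015, 0.36]
```

Call:
play_rows(plan=[0,0,2,0,-0.0045,0,0.36,0,0,4,0.0005,-0.009,0,0.36,0,0,6,0.001,-0.0135,0,0.36,0,0,8,0.0015,-0.018,0,0.36,0,0,10,0.002,-0.0225,0,0.36,0,0,12,0.003,-0.027,0,0.36,0,0,14,0.004,-0.0315,0,0.36])

```text
clock: 15.08
position: [0.5603, 0.2945, 0.0683]
ee_rot: [-0.009, 1.0, -0.001, -0.001]
ft_force: [-1.0, 2.0, -0.9]
grip_width: 0.359
grasp_force: 0.7
```

```bash
python3 - <<'E'
from h import *
ftan(); arc(-13,7)
E
```

```text
angle 1.12 Fccw 2.02 Frad -0.94 Fz -0.91
clock 15.075 a0 1.12 r 0.1293 z 0.0683 F [-1.   2.  -0.9] w 0.35875631599755053
[0, 0, 1.9, -0.0006, -0.0046, -0.0017, 0.36, 0, 0, 3.9, -0.0004, -0.0091, -0.0017, 0.36, 0, 0, 5.9, 0.0, -0.0137, -0.0017, 0.36, 0, 0, 7.9, 0.0006, -0.0182, -0.0017, 0.36, 0, 0, 10.0, 0.0013, -0.0228, -0.0017, 0.36, 0, 0, 12.0, 0.0022, -0.0273, -0.0017, 0.36, 0, 0, 14.0, 0.0032, -0.0317, -0.0017, 0.36]
```

Call:
play_rows(plan=[0,0,2,0,-0.0045,0,0.36,0,0,4,0,-0.009,0,0.36,0,0,6,0.0005,-0.0135,0,0.36])

```text
clock: 15.45
position: [0.5598, 0.2817, 0.0683]
ee_rot: [0.043, 0.999, -0.0, -0.001]
ft_force: [-1.8, 3.6, -1.2]
grip_width: 0.359
grasp_force: 1.9
```

```bash
python3 - <<'E'
from h import *
ftan(); arc(-35,16)
E
```

```text
angle -4.55 Fccw 3.43 Frad -2.07 Fz -1.22
clock 15.45 a0 -4.55 r 0.1292 z 0.0683 F [-1.8  3.6 -1.2] w 0.3594969490108184
[0, 0, 1.5, -0.0008, -0.0043, -0.0017, 0.36, 0, 0, 3.4, -0.0006, -0.0086, -0.0017, 0.36, 0, 0, 5.3, -0.0003, -0.0129, -0.0017, 0.36, 0, 0, 7.2, 0.0002, -0.0172, -0.0017, 0.36, 0, 0, 9.1, 0.0008, -0.0215, -0.0017, 0.36, 0, 0, 11.0, 0.0016, -0.0257, -0.0017, 0.36, 0, 0, 12.9, 0.0024, -0.03, -0.0017, 0.36, 0, 0, 14.8, 0.0035, -0.0342, -0.0017, 0.36, 0, 0, 16.7, 0.0047, -0.0383, -0.0017, 0.36, 0, 0, 18.6, 0.006, -0.0424, -0.0017, 0.36, 0, 0, 20.5, 0.0074, -0.0465, -0.0017, 0.36, 0, 0, 22.4, 0.009, -0.0505, -0.0017, 0.36, 0, 0, 24.3, 0.0107, -0.0545, -0.0017, 0.36, 0, 0, 26.2, 0.0125, -0.0584, -0.0017, 0.36, 0, 0, 28.1, 0.0145, -0.0622, -0.0017, 0.36, 0, 0, 30.0, 0.0166, -0.066, -0.0017, 0.36]
```

Call:
play_rows(plan=[0,0,2,0,-0.0045,0,0.36,0,0,3.5,0,-0.0085,0,0.36])

```text
clock: 15.7
position: [0.5593, 0.2728, 0.0684]
ee_rot: [0.074, 0.997, -0.0, -0.001]
ft_force: [-1.8, 3.6, -1.0]
grip_width: 0.364
grasp_force: 2.0
```

Call:
play_rows(plan=[0,0,2,0,-0.0045,0,0.36,0,0,3.5,0,-0.0085,0,0.36])

```text
clock: 15.95
position: [0.5582, 0.2643, 0.0684]
ee_rot: [0.104, 0.995, -0.001, -0.0]
ft_force: [-1.8, 3.9, -1.4]
grip_width: 0.361
grasp_force: 2.0
```

Call:
play_rows(plan=[0,0,2,0,-0.0045,0,0.36,0,0,4,0.0005,-0.009,0,0.36])

```text
clock: 16.2
position: [0.556, 0.2555, 0.0685]
ee_rot: [0.139, 0.99, -0.0, -0.0]
ft_force: [-1.3, 3.6, -1.2]
grip_width: 0.359
grasp_force: 2.0
```

Call:
play_rows(plan=[0,0,2,0,-0.0045,0,0.36,0,0,4,0.0005,-0.009,0,0.36])

```text
clock: 16.45
position: [0.553, 0.2469, 0.0685]
ee_rot: [0.174, 0.985, -0.001, -0.0]
ft_force: [-1.1, 4.6, -0.6]
grip_width: 0.358
grasp_force: 2.1
```

```bash
python3 - <<'E'
from h import *
ftan(); arc(-37,8)
E
```

```text
angle -20.28 Fccw 3.93 Frad -2.63 Fz -0.64
clock 16.45 a0 -20.28 r 0.1301 z 0.0685 F [-1.1  4.6 -0.6] w 0.35842346858883
[0, 0, 2.4, 0.0002, -0.0047, -0.0015, 0.36, 0, 0, 4.4, 0.0005, -0.0095, -0.0015, 0.36, 0, 0, 6.5, 0.0009, -0.0142, -0.0015, 0.36, 0, 0, 8.6, 0.0016, -0.0189, -0.0015, 0.36, 0, 0, 10.7, 0.0024, -0.0236, -0.0015, 0.36, 0, 0, 12.8, 0.0033, -0.0282, -0.0015, 0.36, 0, 0, 14.9, 0.0045, -0.0328, -0.0015, 0.36, 0, 0, 17.0, 0.0058, -0.0374, -0.0015, 0.36]
```

Call:
play_rows(plan=[0,0,2,0,-0.0045,0,0.36,0,0,4,0.0005,-0.009,0,0.36])

```text
clock: 16.7
position: [0.5495, 0.2386, 0.0685]
ee_rot: [0.208, 0.978, -0.001, -0.0]
ft_force: [-0.4, 4.5, 0.0]
grip_width: 0.362
grasp_force: 2.1
```

```bash
python3 - <<'E'
from h import *
ftan()
w=viewer.camera("wrist"); cv2.imwrite("pics/w7.png",w[:,:,::-1])
E
```

```text
angle -24.25 Fccw 3.91 Frad -2.22 Fz 0.02
```

View pics/w7.png

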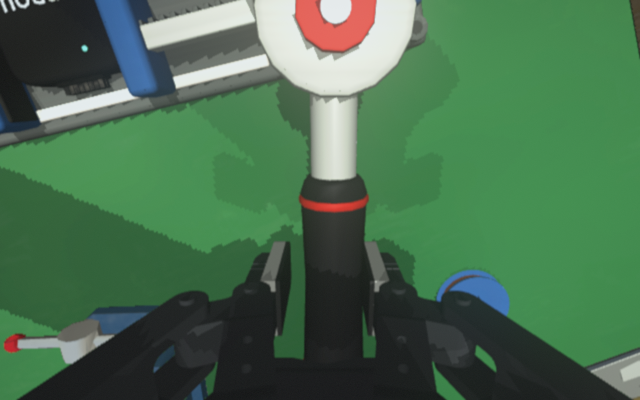

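The jaw is against the case at (130,60), and the case is close to the stop at the left edge of the image. The force is still at the driving level, so I continue.

Call:
play_rows(plan=[0,0,2,0,-0.0045,0,0.36,0,0,4,0.0005,-0.009,0,0.36])

```text
clock: 17.0
position: [0.5454, 0.2306, 0.0685]
ee_rot: [0.242, 0.97, -0.001, -0.0]
ft_force: [2.1, 3.7, -0.6]
grip_width: 0.363
grasp_force: 2.2
```

Call:
play_rows(plan=[0,0,2,0,-0.0045,0,0.36,0,0,4,0.0005,-0.009,0,0.36])

```text
clock: 17.25
position: [0.5407, 0.2228, 0.0685]
ee_rot: [0.276, 0.961, -0.001, -0.0]
ft_force: [0.8, 4.0, -1.0]
grip_width: 0.363
grasp_force: 2.2
```

Call:
play_rows(plan=[0,0,2,0,-0.0045,0,0.36,0,0,4,0.0005,-0.009,0,0.36])

```text
clock: 17.5
position: [0.5355, 0.2154, 0.0685]
ee_rot: [0.309, 0.951, -0.001, -0.0]
ft_force: [2.9, 3.2, -2.0]
grip_width: 0.359
grasp_force: 2.2
```

```bash
python3 - <<'E'
from h import *
ftan(); arc(15,16)
E
```

```text
angle -36.25 Fccw 4.28 Frad 0.48 Fz -2.05
clock 17.5 a0 -36.25 r 0.1296 z 0.0685 F [ 2.9  3.2 -2. ] w 0.35867535452095856
[0, 0, -3.0, -0.0003, 0.0073, -0.0015, 0.36, 0, 0, -6.2, 0.0003, 0.0145, -0.0015, 0.36, 0, 0, -9.4, 0.0013, 0.0217, -0.0015, 0.36, 0, 0, -12.6, 0.0027, 0.0288, -0.0015, 0.36, 0, 0, -15.8, 0.0045, 0.0359, -0.0015, 0.36, 0, 0, -19.0, 0.0067, 0.0428, -0.0016, 0.36, 0, 0, -22.2, 0.0092, 0.0496, -0.0016, 0.36, 0, 0, -25.4, 0.0121, 0.0563, -0.0016, 0.36, 0, 0, -28.6, 0.0154, 0.0627, -0.0016, 0.36, 0, 0, -31.8, 0.0191, 0.069, -0.0016, 0.36, 0, 0, -35.0, 0.0231, 0.0751, -0.0016, 0.36, 0, 0, -38.2, 0.0274, 0.0809, -0.0016, 0.36, 0, 0, -41.4, 0.0321, 0.0865, -0.0016, 0.36, 0, 0, -44.6, 0.037, 0.0918, -0.0016, 0.36, 0, 0, -47.8, 0.0423, 0.0968, -0.0016, 0.36, 0, 0, -51.0, 0.0478, 0.1016, -0.0016, 0.36]
```

Call:
play_rows(plan=[0,0,-3,0,0.007,0,0.36,0,0,-6,0.0005,0.0145,0,0.36,0,0,-9.5,0.0015,0.0215,0,0.36,0,0,-12.5,0.003,0.029,0,0.36,0,0,-16,0.0045,0.036,0,0.36,0,0,-19,0.0065,0.043,0,0.36,0,0,-22,0.009,0.0495,0,0.36,0,0,-25.5,0.012,0.0565,0,0.36,0,0,-28.5,0.0155,0.063,0,0.36,0,0,-32,0.019,0.069,0,0.36,0,0,-35,0.023,0.075,0,0.36,0,0,-38,0.0275,0.081,0,0.36,0,0,-41.5,0.032,0.0865,0,0.36,0,0,-45,0.037,0.092,0,0.36])

```text
clock: 19.25
position: [0.5595, 0.3113, 0.0681]
ee_rot: [-0.08, 0.997, -0.001, -0.001]
ft_force: [1.3, -1.3, 0.4]
grip_width: 0.357
grasp_force: 0.6
```

```bash
python3 - <<'E'
from h import *
ftan(); arc(-35,20)
E
```

```text
angle 8.55 Fccw -1.44 Frad 1.08 Fz 0.37
clock 19.25 a0 8.55 r 0.13 z 0.0681 F [ 1.3 -1.3  0.4] w 0.3565225094768875
[0, 0, 2.8, 0.0001, -0.0049, -0.0019, 0.36, 0, 0, 5.0, 0.0005, -0.0099, -0.0019, 0.36, 0, 0, 7.2, 0.001, -0.0148, -0.0018, 0.36, 0, 0, 9.4, 0.0017, -0.0197, -0.0018, 0.36, 0, 0, 11.5, 0.0026, -0.0245, -0.0018, 0.36, 0, 0, 13.7, 0.0037, -0.0294, -0.0018, 0.36, 0, 0, 15.9, 0.0049, -0.0341, -0.0018, 0.36, 0, 0, 18.1, 0.0064, -0.0389, -0.0018, 0.36, 0, 0, 20.2, 0.008, -0.0435, -0.0018, 0.36, 0, 0, 22.4, 0.0098, -0.0481, -0.0018, 0.36, 0, 0, 24.6, 0.0118, -0.0527, -0.0017, 0.36, 0, 0, 26.8, 0.0139, -0.0571, -0.0017, 0.36, 0, 0, 29.0, 0.0162, -0.0615, -0.0017, 0.36, 0, 0, 31.1, 0.0187, -0.0658, -0.0017, 0.36, 0, 0, 33.3, 0.0213, -0.0699, -0.0017, 0.36, 0, 0, 35.5, 0.0241, -0.074, -0.0017, 0.36, 0, 0, 37.7, 0.0271, -0.078, -0.0017, 0.36, 0, 0, 39.8, 0.0302, -0.0818, -0.0017, 0.36, 0, 0, 42.0, 0.0334, -0.0856, -0.0016, 0.36, 0, 0, 44.2, 0.0368, -0.0892, -0.0016, 0.36]
```

Call:
play_rows(plan=[0,0,2.5,0,-0.005,0,0.36,0,0,5,0.0005,-0.01,0,0.36,0,0,7,0.001,-0.015,0,0.36,0,0,9.5,0.0015,-0.0195,0,0.36])

```text
clock: 19.75
position: [0.5606, 0.2924, 0.0682]
ee_rot: [0.005, 1.0, -0.0, -0.001]
ft_force: [-2.7, 4.2, -1.4]
grip_width: 0.361
grasp_force: 1.7
```

Call:
play_rows(plan=[0,0,2,0,-0.0045,0,0.36,0,0,4,0.0005,-0.009,0,0.36])

```text
clock: 20.0
position: [0.5601, 0.2838, 0.0682]
ee_rot: [0.039, 0.999, -0.0, -0.001]
ft_force: [-1.5, 5.3, -3.5]
grip_width: 0.361
grasp_force: 2.5
```

Call:
play_rows(plan=[0,0,2,0,-0.0045,0,0.36,0,0,4,0.0005,-0.009,0,0.36])

```text
clock: 20.25
position: [0.5591, 0.2752, 0.0682]
ee_rot: [0.074, 0.997, -0.0, -0.001]
ft_force: [-0.2, 6.8, -5.1]
grip_width: 0.357
grasp_force: 3.5
```

```bash
python3 - <<'E'
from h import *
ftan()
E
```

```text
angle -7.48 Fccw 6.76 Frad -1.14 Fz -5.11
```

Call:
play_rows(plan=[0,0,1.2,0,-0.0025,0,0.36,0,0,1.2,0,-0.0025,0,0.36])

```text
clock: 20.5
position: [0.5587, 0.2726, 0.0683]
ee_rot: [0.084, 0.996, -0.0, -0.001]
ft_force: [-1.5, 5.7, -3.3]
grip_width: 0.36
grasp_force: 2.8
```

```bash
python3 - <<'E'
from h import *
ftan(); print(status.get_obs()["grasp_force"])
E
```

```text
angle -8.63 Fccw 5.36 Frad -2.36 Fz -3.29
2.772524580359459
```

Call:
play_rows(plan=[0,0,1,0,-0.002,0,0.36,0,0,2,0,-0.004,0,0.36])

```text
clock: 20.75
position: [0.558, 0.2694, 0.0683]
ee_rot: [0.101, 0.995, 0.0, -0.0]
ft_force: [-0.3, 8.0, -5.9]
grip_width: 0.36
grasp_force: 4.1
```

Call:
play_rows(plan=[0,0,1,0,-0.002,0,0.36])

```text
clock: 20.88
position: [0.5576, 0.2675, 0.0682]
ee_rot: [0.11, 0.994, 0.0, -0.0]
ft_force: [0.3, 8.4, -5.5]
grip_width: 0.363
grasp_force: 4.3
```

```bash
python3 - <<'E'
from h import *
ftan(); print(status.get_obs()["grasp_force"])
E
```

```text
angle -10.93 Fccw 8.28 Frad -1.28 Fz -5.5
4.3455970287323
```

Call:
play_rows(plan=[0,0,0,0,0,0,0.36])

```text
clock: 21.0
position: [0.5576, 0.2673, 0.0682]
ee_rot: [0.11, 0.994, 0.0, -0.001]
ft_force: [-0.1, 7.5, -4.0]
grip_width: 0.359
grasp_force: 3.7
```

```bash
python3 - <<'E'
from h import *
ftan()
E
```

```text
angle -11.03 Fccw 7.37 Frad -1.5 Fz -3.99
```

The grip pushed back with about 8.3 N while moving and 7.4 N holding. I open the fingers and lift away.

Call:
play_rows(plan=[0,0,0,0,0,0,0.55,0,0,0,0,0.001,0,0.55,0,0,0,0,0.001,0,0.55,0,0,0,0,0.001,-0.04,0.55,0,0,0,0,0.001,-0.09,0.55,0,0,0,-0.03,0.001,-0.15,0.55,0,0,0,-0.03,0.001,-0.17,0.55,0,0,0,-0.03,0.001,-0.17,0.55])

```text
clock: 22.0
position: [0.5893, 0.2598, 0.2408]
ee_rot: [0.111, 0.994, -0.0, 0.002]
ft_force: [-0.4, -0.2, -0.8]
grip_width: 0.549
grasp_force: 0.0
```

```bash
python3 - <<'E'
from h import *
ftan(); o=status.get_obs(); print(o["clock"],o["position"])
w=viewer.camera("wrist"); cv2.imwrite("pics/w8.png",w[:,:,::-1])
E
```

```text
angle -11.5 Fccw -0.3 Frad -0.35 Fz -0.75
22.0 [0.58929841 0.25978546 0.24077184]
```

View pics/w8.png

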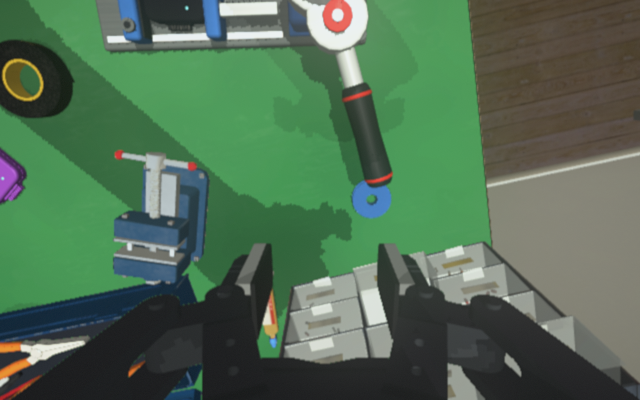

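The handle looks about 13° off the tool's line, so I measure where the handle and jaw really stand.

```bash
python3 - <<'E'
from h import *
m=viewer.camera_model("wrist")
a=px2w(m,378,180,.077)[:2];b=px2w(m,357,92,.077)[:2];p=px2w(m,337,14,.099)[:2]
print(a,b,p,[np.degrees(np.arctan2(*(q-H)[::-1])).round(1) for q in(a,b,p)], np.degrees(np.arctan2(*(a-b)[::-1])), np.hypot(*(a-H)))
t=viewer.camera("top"); t0=cv2.imread("pics/top0.png")[:,:,::-1]
f=lambda i:cv2.resize(i[195:285,180:300],None,fx=5,fy=5,interpolation=cv2.INTER_CUBIC)
cv2.imwrite("pics/cmp.png",f(t)[:,:,::-1])
m=viewer.camera_model("top"); 
E
```

```text
[0.59684651 0.30389898] [0.52127949 0.30021563] [0.46648244 0.29464162] [np.float64(4.1), np.float64(5.2), np.float64(4.3)] 2.7905515970204866 0.16627281566587998
```

View pics/cmp.png

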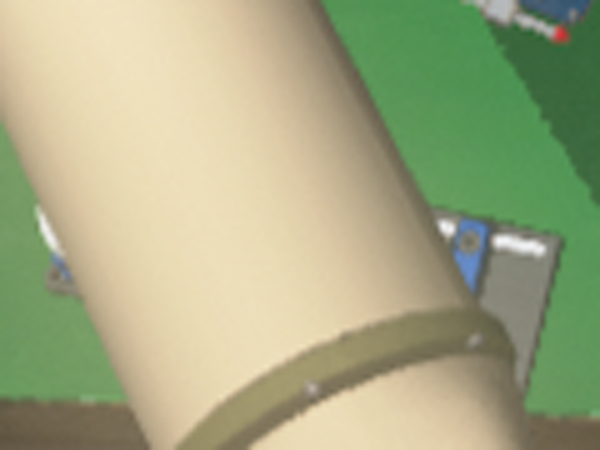

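The handle sprang back about 13° on release; it sits at roughly +3.5° where I left it near -9.5°. If the jaw held, that stretch is only free-wheeling. I'll feel for it: re-cage the grip and see where the drive bites.

```bash
python3 - <<'E'
from h import *
g=pol(.13,3.5)
rel([(*g,.2,183.5),(*g,.07,183.5)])
E
```

```text
[ -0.1  -0.1 -16.1] [0.0348 0.0333 0.0375]
[ -0.1  -0.1 -16.1] [0.0347 0.0336 0.1675]
```

Call:
play_rows(plan=[0,0,-10,0.02,0.02,0.02,0.55,0,0,-16,0.035,0.0335,0.0375,0.55,0,0,-16,0.035,0.0335,0.0375,0.55,0,0,-16,0.035,0.0335,0.09,0.55,0,0,-16,0.035,0.0335,0.135,0.55,0,0,-16,0.035,0.0335,0.1675,0.55,0,0,-16,0.035,0.0335,0.1675,0.36,0,0,-16,0.035,0.0335,0.1675,0.36,0,0,-16,0.035,0.0335,0.1675,0.36])

```text
clock: 23.22
position: [0.5617, 0.3012, 0.0729]
ee_rot: [-0.029, 1.0, 0.0, 0.001]
ft_force: [0.3, -0.7, 0.4]
grip_width: 0.354
grasp_force: 0.0
```

```bash
python3 - <<'E'
from h import *
ftan(); arc(-11,8)
E
```

```text
angle 4.05 Fccw -0.71 Frad 0.28 Fz 0.35
clock 23.225 a0 4.05 r 0.131 z 0.0729 F [ 0.3 -0.7  0.4] w 0.3541551575175478
[0, 0, 1.2, 0.001, -0.0043, 0.0029, 0.36, 0, 0, 3.1, 0.0012, -0.0085, 0.0029, 0.36, 0, 0, 5.0, 0.0015, -0.0128, 0.0029, 0.36, 0, 0, 6.8, 0.0019, -0.017, 0.0029, 0.36, 0, 0, 8.7, 0.0025, -0.0213, 0.0029, 0.36, 0, 0, 10.6, 0.0032, -0.0255, 0.0029, 0.36, 0, 0, 12.5, 0.0041, -0.0297, 0.0029, 0.36, 0, 0, 14.4, 0.0051, -0.0338, 0.0029, 0.36]
```

Call:
play_rows(plan=[0,0,1.5,0.001,-0.0045,0.002,0.36,0,0,3,0.001,-0.0085,0.002,0.36])

```text
clock: 23.48
position: [0.5602, 0.2924, 0.0693]
ee_rot: [-0.003, 1.0, -0.0, -0.0]
ft_force: [0.0, 1.4, 1.8]
grip_width: 0.361
grasp_force: 0.8
```

Call:
play_rows(plan=[0,0,2,0.0005,-0.0045,0,0.36])

```text
clock: 23.6
position: [0.5599, 0.288, 0.0693]
ee_rot: [0.015, 1.0, -0.0, -0.0]
ft_force: [2.4, 3.0, 0.9]
grip_width: 0.361
grasp_force: 1.5
```

Call:
play_rows(plan=[0,0,2,0.0005,-0.0045,0,0.36])

```text
clock: 23.72
position: [0.5595, 0.2837, 0.0693]
ee_rot: [0.032, 0.999, 0.0, 0.0]
ft_force: [3.5, 4.9, -0.3]
grip_width: 0.358
grasp_force: 2.3
```

```bash
python3 - <<'E'
from h import *
ftan()
E
```

```text
angle -3.69 Fccw 5.09 Frad 3.21 Fz -0.25
```

Call:
play_rows(plan=[0,0,0,0,0,0,0.36])

```text
clock: 23.85
position: [0.5592, 0.2832, 0.0692]
ee_rot: [0.032, 0.999, -0.0, -0.0]
ft_force: [1.6, 1.7, 0.9]
grip_width: 0.36
grasp_force: 1.1
```

Call:
play_rows(plan=[0,0,2,0.0005,-0.0045,0,0.36])

```text
clock: 23.98
position: [0.5585, 0.2799, 0.0691]
ee_rot: [0.049, 0.999, 0.0, 0.0]
ft_force: [5.2, 4.4, -0.9]
grip_width: 0.361
grasp_force: 3.0
```

```bash
python3 - <<'E'
from h import *
ftan()
for n in("w6","w7","w8"):
    pass
w=viewer.camera("wrist"); cv2.imwrite("pics/w9.png",w[:,:,::-1]); m=viewer.camera_model("wrist"); np.savez("m9.npz",**m)
# blue-mask extents along the clamp's y, on the plane z=.038, for jaw and stop
y=np.array([np.cos(np.radians(-101.5)),np.sin(np.radians(-101.5))]); x=np.array([y[1],-y[0]])
hsv=cv2.cvtColor(w,cv2.COLOR_RGB2HSV)
for xo in(-.030,-.025,-.02,-.015):
  s=""
  for d in np.arange(.06,.2,.002):
    u,v=w2px(m,[*(H+xo*x+d*y),.038])
    if 0<=u<640 and 0<=v<400:
        h,S,V=hsv[int(v),int(u)]; s+="B" if 100<h<120 and S>120 else ("k" if V<60 else ".")
    else: s+=" "
  print(xo,s)
E
```

```text
angle -5.42 Fccw 4.84 Frad 4.72 Fz -0.89
-0.03 ..............BBBBBBBB..kk                                            
-0.025 .                                                                     
-0.02                                                                       
-0.015
```

```bash
cat >> h.py <<'E'
def jawedge(w,m,z=.038):
    y=np.array([np.cos(np.radians(-101.5)),np.sin(np.radians(-101.5))]); x=np.array([y[1],-y[0]]); D=np.arange(.06,.125,.00025)
    hsv=cv2.cvtColor(w,cv2.COLOR_RGB2HSV)
    for xo in(-.036,-.034,-.032,-.03,-.028):
        P=[w2px(m,[*(H+xo*x+d*y),z]) for d in D]
        b=np.array([0<=u<639 and 0<=v<399 and 100<hsv[int(v+.5),int(u+.5),0]<120 and hsv[int(v+.5),int(u+.5),1]>120 for u,v in P])
        if b.any(): print(xo,D[b].min().round(4),D[b].max().round(4),b.sum(),P[-1].round(0))
E
python3 - <<'E'
from h import *
jawedge(cv2.imread("pics/w9.png")[:,:,::-1].copy(),dict(np.load("m9.npz"))); ftan()
E
```

```text
-0.036 0.089 0.1033 58 [23. 12.]
-0.034 0.088 0.1035 61 [22.  7.]
-0.032 0.0895 0.1033 56 [21.  1.]
-0.03 0.0858 0.1035 66 [21. -4.]
-0.028 0.084 0.0905 20 [20. -9.]
angle -5.75 Fccw 6.07 Frad 2.68 Fz 0.8
```

Call:
play_rows(plan=[0,0,1.5,0,-0.003,0,0.36,0,0,3,0.0005,-0.0065,0,0.36])

```text
clock: 24.28
position: [0.5577, 0.2738, 0.0692]
ee_rot: [0.075, 0.997, 0.001, 0.0]
ft_force: [6.8, 7.6, -3.6]
grip_width: 0.36
grasp_force: 4.0
```

```bash
python3 - <<'E'
from h import *
ftan(); m=viewer.camera_model("wrist"); w=viewer.camera("wrist"); jawedge(w,m); ftan()
E
```

```text
angle -8.18 Fccw 8.5 Frad 5.67 Fz -3.65
-0.036 0.089 0.1028 56 [27. 29.]
-0.034 0.0893 0.1033 57 [26. 24.]
-0.032 0.0885 0.103 59 [25. 19.]
-0.03 0.0865 0.103 64 [24. 13.]
-0.028 0.0855 0.1035 68 [23.  8.]
angle -8.41 Fccw 7.8 Frad 4.23 Fz -1.18
```

The same 8 N came back about 3° sooner, and the measured jaw edge stayed put (0.1033 then 0.103). So the jaw held and the springback was in the handle. I ease the handle back gently, open the fingers and lift.

Call:
play_rows(plan=[0,0,-1,0,0.0025,0,0.36,0,0,-2,0,0.005,0,0.36,0,0,-3,0,0.0075,0,0.36,0,0,-4,0,0.01,0,0.36,0,0,-5,0,0.0125,0,0.36,0,0,-5,0,0.0125,0,0.36])

```text
clock: 25.08
position: [0.5584, 0.2851, 0.0686]
ee_rot: [0.031, 1.0, -0.001, -0.001]
ft_force: [-0.4, 3.3, 0.2]
grip_width: 0.361
grasp_force: 1.4
```

```bash
python3 - <<'E'
from h import *
ftan(); m=viewer.camera_model("wrist"); w=viewer.camera("wrist"); jawedge(w,m)
E
```

```text
angle -3.11 Fccw 3.23 Frad -0.62 Fz 0.21
-0.036 0.089 0.1028 56 [16.  1.]
-0.034 0.089 0.103 57 [15. -5.]
-0.032 0.0853 0.098 39 [ 15. -10.]
```

Call:
play_rows(plan=[0,0,-1.5,0,0.0035,0,0.36,0,0,-3,0,0.007,0,0.36,0,0,-4.5,0.0005,0.0105,0,0.36,0,0,-4.5,0.0005,0.0105,0,0.36])

```text
clock: 25.62
position: [0.5589, 0.2957, 0.0687]
ee_rot: [-0.008, 1.0, -0.001, -0.001]
ft_force: [-0.0, 0.3, -0.4]
grip_width: 0.361
grasp_force: 0.0
```

Call:
play_rows(plan=[0,0,0,0,0,0,0.55,0,0,0,0,0,0,0.55,0,0,0,0,0,0,0.55,0,0,0,0,0,-0.04,0.55,0,0,0,0,0,-0.09,0.55,0,0,0,0,0,-0.15,0.55,0,0,0,0.06,0,-0.17,0.55,0,0,0,0.1,-0.02,-0.17,0.55,0,0,0,0.1,-0.02,-0.17,0.55])

```text
clock: 26.75
position: [0.4575, 0.2732, 0.2396]
ee_rot: [-0.008, 1.0, -0.001, -0.0]
ft_force: [0.6, -0.2, 0.0]
grip_width: 0.55
grasp_force: 0.0
```

```bash
python3 - <<'E'
from h import *
ftan(); m=viewer.camera_model("wrist"); w=viewer.camera("wrist"); jawedge(w,m); print(status.get_obs()["clock"])
y=np.array([np.cos(np.radians(-101.5)),np.sin(np.radians(-101.5))]); x=np.array([y[1],-y[0]])
hsv=cv2.cvtColor(w,cv2.COLOR_RGB2HSV)
for xo in(-.03,-.02,-.01,0,.01,.02,.03):
  s=""
  for d in np.arange(.06,.22,.002):
    u,v=w2px(m,[*(H+xo*x+d*y),.034])
    h,S,V=hsv[int(v),int(u)] if 0<=u<640 and 0<=v<400 else (0,0,0); s+=" " if not(0<=u<640 and 0<=v<400) else "B" if 100<h<120 and S>120 else ("k" if V<60 else ".")
  print(xo,s)
E
```

```text
angle -35.38 Fccw 0.2 Frad 0.56 Fz 0.04
-0.036 0.09 0.1025 51 [212. 154.]
-0.034 0.0893 0.1028 55 [212. 152.]
-0.032 0.0895 0.102 51 [212. 150.]
-0.03 0.09 0.1023 50 [212. 148.]
-0.028 0.0893 0.1028 55 [213. 146.]
26.8
-0.03 ...............BBBBBBB..........................kk.BB...k.......................
-0.02 ................BBBBBB.............kkkkkkkkkk..kkk.BBBBBBBB.....................
-0.01 ................BBBBBBB........k.k.kkkkkkkkkkkkkkk.BBBBBBBB.....................
0 ................BBBBBB..........kkkkkkkkkkkkkkkkkk.BBBBBBBB.....................
0.01 ...............BBBBBBBB......................kkkkk.BBBBBBBB.....................
0.02 ................BBBBBB...k.kkkkkkkkkkkkkkkkkkkkkkk.BBB..........................
0.03 ................BBBBBB...kkkkkkkkkkkkkkkkkkkk...kk.BBBBBBBB.....................
```

The jaw edge (0.1025 m) to the stop's blue face (0.160 m) spans about 57 mm, which fits the 56 mm case held snugly. The arm is clear, so I hand in.

```bash
python3 -c "
from workcell import manip
print(manip.hand_in())"
```

```text
the job is handed in; nothing more can be done
None
```

I flipped the lever to tighten, swung the handle back while it free-wheeled, and ratcheted the jaw until it held the case against the end stop with about 8 N at the grip (peak about 8.5 N). The job is handed in at about 27 s with the arm clear; on first release the handle sprang back about 13°, but the measured jaw edge stayed put to within about 1 mm, and I viewed 11 pictures, one over the limit of 10.

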